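Find the under-weight centrifuge bucket on the limit balance and dock it

TASK

One of the two look-alike blue centrifuge buckets has too little ballast. First set one of them on the balance pan and let go, and read the beam: the pan sinks under the full-weight bucket and stays up under the light one. Leave the full-weight bucket standing in the pan with the pan down, and press the light one fully home in the white dock nest; work gently, without hard pressing or knocking on the balance or the dock, and leave the other things on the bench where they are.

Things in the scene. Friction and masses are not known exactly. Their poses are not given: they have to be found in the camera images.
- bucket_a: closed upright blue cylinder, black top, thin bright band; 36 mm diameter, 102 mm tall; origin at the centre of its underside, z up its axis. Grip its sides, 40 to 60 N; it can pivot between the pads. Looks just like the other bucket: one weighs about 140 g (too light), the other about 260 g; only weighing tells which. The ballast slug inside can shift about 2 mm
- bucket_b: closed upright blue cylinder, black top, thin bright band; 36 mm diameter, 102 mm tall; origin at the centre of its underside, z up its axis. Grip its sides, 40 to 60 N; it can pivot between the pads. Looks just like the other bucket: one weighs about 140 g (too light), the other about 260 g; only weighing tells which. The ballast slug inside can shift about 2 mm
- beam (a joint): tilt of the balance beam, rad: 0 = beam level, pan up (empty, or the light bucket on it); grows as the pan sinks, 0.10 = pan fully down on its stop (13 mm lower). Free to swing: about 2 N on the pan starts it down, and it goes over in about 0.5 s
- pan_seat (a point): centre of the upper face of the steel balance pan, where a bucket stands; 75 mm above the bench with the pan up. z = the pan's normal, y along the beam to the brass counterweight (260 mm away, 96 mm high), x across it. Round the seat a raised ring, 6 mm high, 44 mm inside and 50 mm outside diameter. The pan tips with the beam; a bucket on it leans with it
- dock: grey fixed tray, 112 x 112 mm, rim 20 mm high, holding a white square nest block (82 x 82 mm, top 50 mm above the bench) with one round upright hole in its middle. Origin at the centre of the tray's underside, on the bench, z up, x and y along its sides. A bucket is home when its underside is 18 mm above this origin (32 mm below the nest's top), the follower plate under it on a hard stop
- dock_top (a point): point over the tray's centre at the height of the nest's top, 50 mm above the bench; x, y as the dock. The nest is clamped off-centre: the axis of its hole (40 mm diameter, square edge) lies anywhere up to 6 mm along x and 6 mm along y from here; this is not measured. Find the hole by feel (light sliding contact until the bucket drops in) or by sight
- dock_floor (a point): point over the tray's centre 18 mm above the bench, the height of a bucket's underside when home. In the hole an orange follower plate starts 10 to 16 mm above this (16 to 22 mm below the nest's top). It resists with about 7 N of friction, has no spring and stays where pushed; a bucket just dropped in stands too high
- petri_1: bystander: clear round dish, 66 mm wide, 15 mm high; origin at the centre of its underside
- timer: bystander: white digital timer, 38 x 72 x 58 mm; origin at the centre of its underside
- jar_cotton: bystander: white jar, 54 mm wide, 84 mm tall; origin at the centre of its underside
- bottle_reagent_1: bystander: brown bottle with black cap, 48 mm wide, 98 mm tall; origin at the centre of its underside

How it is judged:
By the outcome, as a careful person would: the job done as asked, in the order asked, and still so for the second after the job is handed in, with the robot touching nothing.
It also fails if it takes over 64 s, if anything falls off the work surface, if the arm or the gripper's body presses on something with over 40 N, if the wrist force passes 120 N, or if a joint passes its speed limit or range.

ROBOT

A 6-joint arm with a two-finger parallel gripper is mounted at the origin on a cart in front of the work surface, level with it; the furniture and walls round the work are solid. World frame = base frame: x ahead of the robot, y to its left, z up, the work surface at z = 0. Lengths are in mm, angles in rad, forces in N, time in s.
With the tool pointing down it reaches from about 300 to 750 mm from the base axis. Payload 8.5 kg.
Tool frame: the origin (TCP) lies midway between the tips of the shut fingers; the grasp point (between the pads) lies 19 mm behind it; z points along the fingers, y is the line along which they close (so a half turn about z gives the same grasp; the last joint's range is limited). The gripper opens to 85 mm and grips with 20 to 120 N. Pads are 22 mm wide; open, the fingers measure 114 mm over their backs; the gripper's body (76 mm by 85 mm) begins 54 mm behind the grasp point. The pads swing forward as they close: fully open they stand 13 mm farther back than shut.
Start: joints at [1.011, 0.381, 1.297, -0, 1.464, -0.215], TCP at [185.895, 517.613, 192.522] pointing down, gripper open.
Joint ranges: [-3.11, 3.11], [-0.89, 2.33], [0.22, 2.48], [-1.42, 4.56], [0.17, 2.85], [-2.88, 2.88]. Speed limits (rad/s): [2.39, 2.39, 3.14, 3.14, 3.14, 3.14].

INTERFACE

Orientations are given as [roll, pitch, yaw] about the fixed x, y, z axes, in that order (R = Rz(yaw) Ry(pitch) Rx(roll)).
In Python, from bench import arm gives the robot as it stands. The module is installed in compiled form; this text tells all that it offers. Calls block until the motion is done:
- arm.move_to(position, orientation): joint-space move of the TCP to a pose.
- arm.move_straight(position, rot=None, speed=150): straight line of the TCP; rot=None keeps the orientation; speed is the mean speed in mm/s.
- arm.set_joints(angles): joint-space move.
- arm.command_gripper(opening, f_grip=None): opening from 0.0 (shut) to 1.0 (fully open); f_grip is the grip in N (None keeps the last); returns when the fingers have stopped.
- arm.sleep(seconds).
- arm.solve_ik(position, orientation): joint angles nearest the present ones, or None.
- arm.snapshot(name): name is "scene" or "top"; returns the picture (420x560x3 uint8, red, green, blue); there is no depth.
- arm.camera_model(name): a dict with "mtx" (3x3 intrinsics, pixels), "position" and "attitude" of the camera in the world. Camera axes: x right, y down, z forward; pixel columns grow to the right and rows downward; lengths in mm; the calibration is good to about 2 mm. A picture is of the moment at which its call begins. camera_model takes no time and is no camera call.
A pose or a line that the arm cannot do raises arm.Unreachable and nothing moves.
- arm.sign_off(): hands the job in; it is judged then, once.
Trained networks look in the newest picture that a camera, given by its name, has taken for a name from the list of things; names that differ only in an ending like _2 or _b are one class to them, and where a whole thing is asked for, a point or a joint stands for the part that bears it (a point fixed in the world has none). Each returns a list of dicts, best first, with "conf" (0 to 1); they miss things now and then, are a little off and sometimes report something else, mostly with a low value. They report only what shows in the picture. A call takes as long as a camera call.
- arm.search_frame(label, camera): "rect" ([centre column, centre row, width, height] in pixels, round what is visible of it).
- arm.trace(label, camera): "mask" (420x560 bool, what is visible of it) and "rect" ([centre column, centre row, width, height] in pixels, round what is visible of it).
Readings, each from a call of its own:
- arm.read_clock(): time.
- arm.read_qpos(): joint angles.
- arm.read_qvel(): joint speeds.
- arm.read_effort(): joint torques, N m.
- arm.read_ee_pos(): TCP position.
- arm.read_orientation(): TCP orientation.
- arm.read_ft_force(): force on the tool from outside, world axes, zero at the start.
- arm.read_wrist_torque(): the same for the moment, N m.
- arm.read_finger_gap(): opening from 0.0 (shut) to 1.0 (fully open).
- arm.read_grasp_force(): force on a finger pad.
Only numpy, scipy, OpenCV 4.12 (cv2) and the standard library are available. Lean on these libraries where they do the work, as an engineer would, in place of code of your own. Each camera call takes 0.05 s, during which the arm holds its last target. There are 200 camera calls.

## Working session

There is one attempt and no reset: what is moved stays moved. The work goes in short steps, each a Python script; the robot and the scene stay as the last script left them, time stands still between calls to the robot, and variables do not carry over. Pictures are saved under pics/ and viewed, at most 10 in all, crops included, and the job is handed in when it is done.

```bash
mkdir -p pics
python3 - <<'E'
from bench import arm
import cv2,numpy as np
for n in("scene","top"):
    im=arm.snapshot(n); cv2.imwrite(f"pics/{n}0.png",im[:,:,::-1]); m=arm.camera_model(n)
    print(n,m)
    for l in("bucket_a","pan_seat","dock","petri_1","timer","jar_cotton","bottle_reagent_1","beam"):
        print(l,[(np.round(d["rect"],1).tolist(),round(d["conf"],2)) for d in arm.search_frame(l,n)][:4])
print(arm.read_clock(),arm.read_orientation())
E
```

```text
scene {'mtx': array([[492.43685766,   0.        , 278.80829894],
       [  0.        , 492.43685766, 206.61603323],
       [  0.        ,   0.        ,   1.        ]]), 'position': array([  83.38869468, -912.34082158,  807.674761  ]), 'attitude': array([-2.16550579,  0.02205766, -0.49943468])}
bucket_a [([236.1, 210.1, 13.0, 43.3], 0.69), ([249.5, 236.6, 19.2, 43.2], 0.63), ([186.3, 197.1, 22.3, 33.2], 0.6)]
pan_seat [([311.6, 224.9, 67.5, 69.7], 0.88)]
dock [([302.2, 314.9, 69.4, 59.9], 0.81)]
petri_1 []
timer [([185.4, 198.8, 22.1, 30.7], 0.89), ([384.9, 244.4, 12.5, 27.8], 0.63)]
jar_cotton [([382.9, 242.0, 11.5, 30.3], 0.51)]
bottle_reagent_1 [([317.9, 187.9, 20.5, 32.6], 0.9)]
beam [([311.0, 223.6, 69.2, 70.2], 0.75)]
top {'mtx': array([[481.28643419,   0.        , 293.55808379],
       [  0.        , 481.28643419, 217.27448485],
       [  0.        ,   0.        ,   1.        ]]), 'position': array([ 519.03823896,   25.53340971, 1294.84585117]), 'attitude': array([-3.08363974,  0.00442279, -1.54930467])}
bucket_a [([308.6, 267.9, 15.5, 13.6], 0.61), ([257.9, 254.1, 17.7, 15.6], 0.55)]
pan_seat [([329.2, 209.6, 125.3, 31.9], 0.85)]
dock [([407.3, 270.1, 44.4, 45.1], 0.89), ([329.9, 211.4, 125.8, 29.0], 0.25)]
petri_1 [([347.5, 286.8, 20.7, 25.4], 0.84), ([267.4, 159.1, 20.8, 19.7], 0.2)]
timer [([195.5, 286.1, 33.6, 15.4], 0.96), ([328.5, 209.4, 118.4, 30.6], 0.3)]
jar_cotton [([386.3, 157.4, 25.0, 24.2], 0.68)]
bottle_reagent_1 [([267.7, 157.9, 20.8, 18.6], 0.85)]
beam [([327.9, 211.4, 116.6, 32.7], 0.61)]
0.9 [ 3.14156427e+00 -3.95942507e-05  2.79678634e+00]
```

View pics/scene0.png

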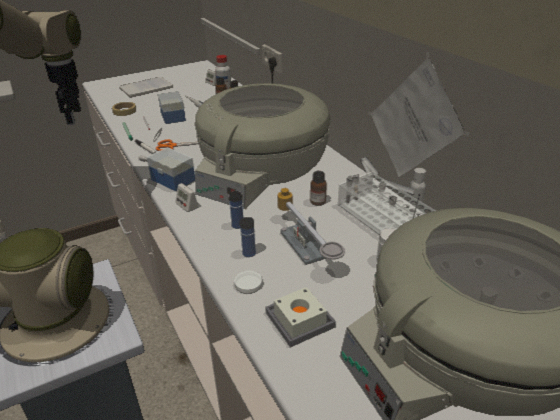

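View pics/top0.png

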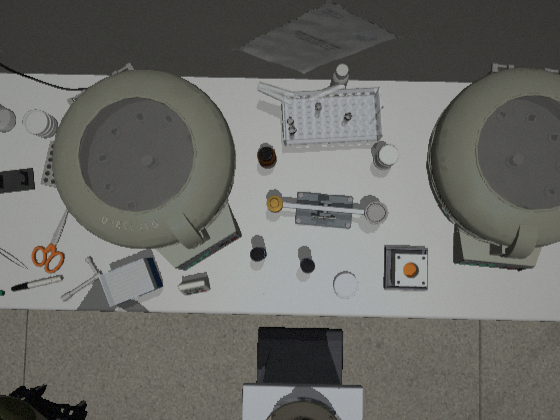

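The pictures show the buckets at top (257,254) and (308,266), and at scene (236,210) and (249,237). The pan is at top (376,212), scene (333,250). The dock hole is at top (410,269), scene (300,309). Large centrifuges stand to the left and right. Next I'll get masks and zoomed crops.

```bash
cat > h.py <<'E'
from bench import arm
import cv2,numpy as np
from scipy.spatial.transform import Rotation as R
from scipy.optimize import least_squares
CM={n:arm.camera_model(n) for n in("scene","top")}
def proj(P,n):
    m=CM[n]; C=R.from_euler('xyz',m["attitude"]).as_matrix()
    q=(np.atleast_2d(P)-m["position"])@C@m["mtx"].T
    return q[:,:2]/q[:,2:]
def tri(px): # {cam:(u,v)}
    f=lambda p:np.concatenate([proj(p,n)[0]-px[n] for n in px])
    s=least_squares(f,[450,-100,50]); return s.x,s.fun
def onz(uv,n,z):
    s=least_squares(lambda p:proj([p[0],p[1],z],n)[0]-uv,[450,-100]); return s.x
t=np.linspace(0,2*np.pi,40)
def circ(c,r): return np.c_[c[0]+r*np.cos(t),c[1]+r*np.sin(t),c[2]+0*t]
def rect(P,n):
    q=proj(P,n);a,b=q.min(0),q.max(0); return np.r_[(a+b)/2,b-a]
def cyl(c,r,h): return np.r_[circ(c,r),circ(np.add(c,[0,0,h]),r)]
E
python3 - <<'E'
from h import *
B={}
I={}
for n in("scene","top"):
    im=arm.snapshot(n); I[n]=im
    B[n]=[d for d in arm.trace("bucket_a",n)]
    print(n,[(np.round(d["rect"],1).tolist(),int(d["mask"].sum()),round(d["conf"],2)) for d in B[n]])
guess={"scene":[(236,210),(249,237)],"top":[(257,254),(308,266)]}
for k in(0,1):
    r={n:min(B[n],key=lambda d:np.hypot(*(np.array(d["rect"][:2])-guess[n][k])))["rect"] for n in B}
    f=lambda p:np.concatenate([rect(cyl(p,18,102),n)-r[n] for n in r])
    s=least_squares(f,[420,0,0]);print(k,s.x.round(1),s.fun.round(1))
c=lambda im,x,y,w,h,s:cv2.resize(im[y:y+h,x:x+w],None,fx=s,fy=s,interpolation=cv2.INTER_CUBIC)[:,:,::-1]
a=c(I["top"],240,185,200,110,4); cv2.imwrite("pics/ct.png",a)
b=c(I["scene"],220,190,160,150,4)[:600]; cv2.imwrite("pics/cs.png",b)
E
```

```text
scene [([247.2, 235.4, 17.9, 37.8], 520, 0.9), ([234.9, 207.8, 17.2, 43.1], 422, 0.83)]
top [([309.5, 268.4, 14.3, 15.4], 207, 0.73), ([257.4, 253.3, 14.9, 16.1], 203, 0.48)]
0 [495.  121.2   9. ] [ 0.5 -0.4 -1.2 -4.5  0.3  0.8  2.3 -1.3]
1 [464.6 -10.2  11.2] [-1.1  0.3 -1.   3.6  0.1 -1.2  1.   0.6]
```

View pics/ct.png

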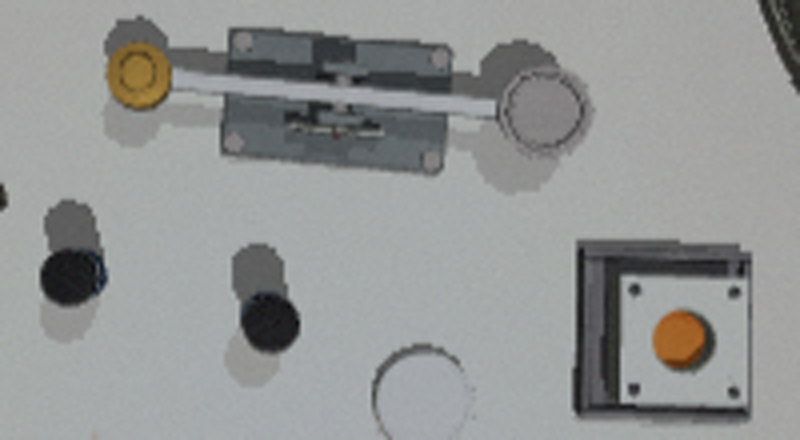

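View pics/cs.png

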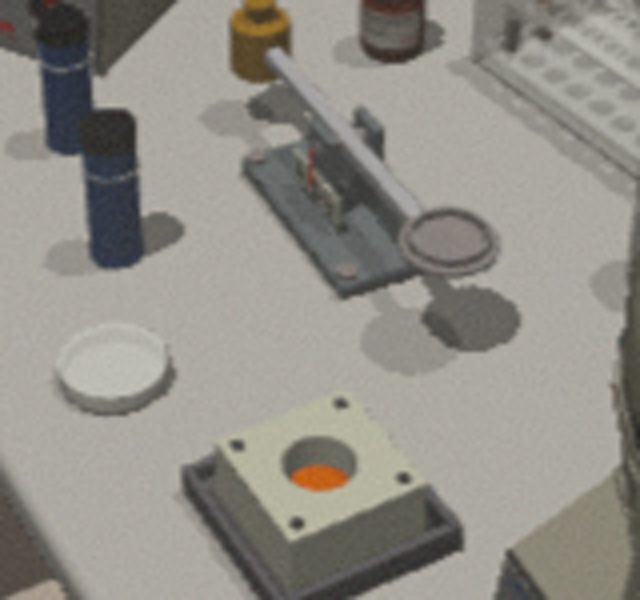

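Crop reading. In the top crop, the black discs are at (71,276) and (270,322), the pan at (543,110) and the nest centre at (684,341). In the scene crop, the pan is at (449,240), the nest centre at (320,463), and the bucket outlines are clear.

Run:
```python
from h import *
T=lambda x,y:np.array([240+(x+.5)/4-.5,185+(y+.5)/4-.5])
S=lambda x,y:np.array([220+(x+.5)/4-.5,190+(y+.5)/4-.5])
print("pan",*[a.round(1) for a in tri({"top":T(543,110),"scene":S(449,240)})])
print("nest",*[a.round(1) for a in tri({"top":T(684,341),"scene":S(319.6,463)})])
for a,b in(((634,290),(237,445)),((735,293),(341,404)),((733,392),(404,478)),((634,389),(297,523))):
    print("screw",*[q.round(1) for q in tri({"top":T(*a),"scene":S(*b)})])
print("brass",*[a.round(1) for a in tri({"top":T(139,72),"scene":S(262,8)})])
# buckets: scene silhouette rect + top black disc
I={n:arm.snapshot(n) for n in CM}
g=I["top"].max(2)
for (x,y),sr in(((257.5,254),(38,92,4,154)),((307.3,265.5),(80,143,108,266))):
    # dark disc in top
    w=np.zeros_like(g);cv2.circle(w,(round(x),round(y)),10,1,-1)
    n,l,st,ce=cv2.connectedComponentsWithStats(((g<50)&(w>0)).astype(np.uint8))
    k=1+st[1:,4].argmax();print(st[k],ce[k])
    a=S(sr[0],sr[2]);b=S(sr[1],sr[3]);r=np.r_[(a+b)/2,b-a]
    f=lambda p:np.r_[proj(p+[0,0,102],"top")[0]-ce[k],rect(cyl(p,18,102),"scene")-r]
    s=least_squares(f,[450,0,0]);print("bucket",s.x.round(1),s.fun.round(1))
    print(" top disc at z102:",onz(ce[k],"top",102).round(1))
print("hole z50 top",onz(T(684,341),"top",50),"scene",onz(S(319.6,463),"scene",50))
print("pan z81 top",onz(T(543,110),"top",81),"scene",onz(S(449,240),"scene",81))
for y in(500,460):print([None if (q:=arm.solve_ik([460,-280,90],[np.pi,0,yw])) is None else q.round(2) for yw in (0,1.57,-1.57,3.1)])
```

```text
pan [ 607.9 -175.2   75.9] [ 0.2 -0.3 -0.3  0. ]
nest [ 463.1 -271.5   51.5] [ 0.2 -0.4 -0.3  0. ]
screw [ 463.9 -228.2   29.7] [-5.8 11.3 10.6 -0.9]
screw [ 481.1 -284.2   97.6] [-2.9  5.4  5.  -0.5]
screw [ 462.8 -312.9   74.4] [  6.6 -12.2 -11.1   1.1]
screw [ 443.7 -257.9    2.6] [ 3.2 -6.1 -5.6  0.4]
brass [625.4  80.8  91.2] [ 0.2 -0.4 -0.4  0. ]
[250 247  15  14 149] [257.04026846 253.74496644]
bucket [496.1 120.9   2.1] [-0.2 -0.1  0.1  0.1  2.4  0.9]
 top disc at z102: [495.9 120.6]
[301 259  14  14 145] [307.15862069 265.14482759]
bucket [471.   -3.5   1.9] [-0.1 -0.2 -0.   0.1  0.9  1.4]
 top disc at z102: [470.5  -3.8]
hole z50 top [ 462.04629878 -271.32899386] scene [ 464.49506816 -270.4431533 ]
pan z81 top [ 606.74699334 -173.93217397] scene [ 604.89448394 -180.59679744]
[array([-0.77,  0.46,  1.49, -0.  ,  1.19,  0.8 ]), array([-0.77,  0.46,  1.49,  0.  ,  1.19, -0.77]), array([-0.77,  0.46,  1.49, -0.  ,  1.19,  2.37]), array([-0.77,  0.46,  1.49,  0.  ,  1.19, -2.3 ])]
[array([-0.77,  0.46,  1.49, -0.  ,  1.19,  0.8 ]), array([-0.77,  0.46,  1.49,  0.  ,  1.19, -0.77]), array([-0.77,  0.46,  1.49, -0.  ,  1.19,  2.37]), array([-0.77,  0.46,  1.49,  0.  ,  1.19, -2.3 ])]
```

```bash
cat >> h.py <<'E'
D=[np.pi,0,np.pi/2]
def st(s=""): print(s,round(arm.read_clock(),2),"tcp",np.round(arm.read_ee_pos(),1),"F",np.round(arm.read_ft_force(),2),"gap",round(arm.read_finger_gap(),3),"grip",round(arm.read_grasp_force(),1),"rpy",np.round(arm.read_orientation(),3))
def disc(n,cx,cy,r=12,th=50):
    g=arm.snapshot(n).max(2);w=np.zeros_like(g);cv2.circle(w,(round(cx),round(cy)),r,1,-1)
    k,l,s,ce=cv2.connectedComponentsWithStats(((g<th)&(w>0)).astype(np.uint8))
    k=1+s[1:,4].argmax();return s[k].tolist(),ce[k].round(2)
E
python3 - <<'E'
from h import *
arm.move_straight([190,330,330],speed=300)
arm.move_to([400,0,330],D)
arm.move_to([471,-3.6,160],D)
arm.move_straight([471,-3.6,46],speed=120)
st("at"); 
arm.command_gripper(0.0,50); st("gripped")
arm.move_straight([471,-3.6,180],speed=150); arm.sleep(.3); st("lifted")
for n in CM:
    cv2.imwrite(f"pics/lift_{n}.png",arm.snapshot(n)[:,:,::-1])
E
python3 -c "
import cv2,numpy as np
a=cv2.imread('pics/lift_scene.png')[120:320,170:370];b=cv2.imread('pics/lift_top.png')[170:370,230:430]
cv2.imwrite('pics/lift.png',cv2.resize(np.hstack([a,b]),None,fx=2,fy=2))"
```

```text
at 5.44 tcp [471.5  -3.7  46.7] F [0.8  0.39 0.46] gap 0.998 grip 0.0 rpy [3.14  0.    1.571]
gripped 5.97 tcp [471.2  -3.6  46.5] F [0.09 0.5  6.99] gap 0.398 grip 49.5 rpy [3.141 0.    1.571]
lifted 7.31 tcp [470.9  -3.6 179.6] F [ 0.98 -0.62 -2.55] gap 0.398 grip 50.0 rpy [-3.141 -0.     1.571]
```

View pics/lift.png

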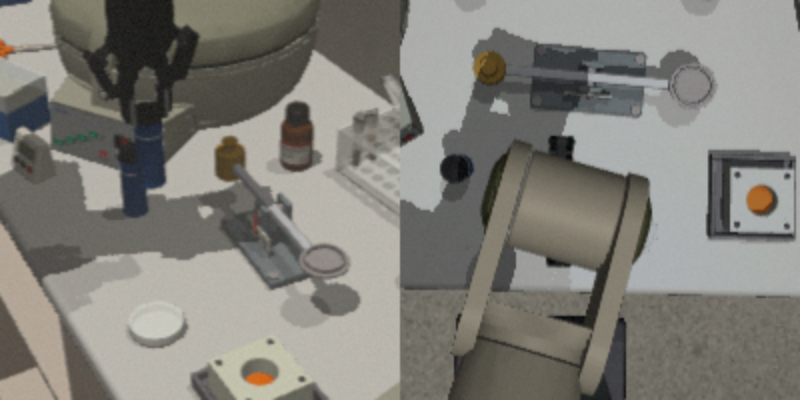

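The bucket hangs upright in the gripper, and the arm hides it from the top camera. I'll carry it over the pan and check the alignment in the scene view.

Run:
```python
from h import *
x,y=607.3,-174.8
arm.move_to([x,y,200],D)
arm.move_straight([x,y,46.5+86],speed=100); arm.sleep(.2); st()
im=arm.snapshot("scene")
v=cv2.resize(im[170:290,260:420],None,fx=5,fy=5,interpolation=cv2.INTER_CUBIC)[:,:,::-1].copy()
def dr(P,c):
    q=(proj(P,"scene")-[260,170]+.5)*5
    cv2.polylines(v,[q.astype(int)],True,c,1)
z=arm.read_ee_pos()[2]-46.5
dr(circ([x,y,z],18),(0,255,0));dr(circ([x,y,z+102],18),(0,255,0));dr(circ([x,y,81],25),(0,0,255));dr(circ([x,y,81],22),(0,0,255))
cv2.imwrite("pics/pan1.png",v)
```

```text
9.32 tcp [ 607.5 -174.9  133.1] F [-0.85 -0.04 -2.92] gap 0.399 grip 50.0 rpy [3.141e+00 1.000e-03 1.571e+00]
```

View pics/pan1.png

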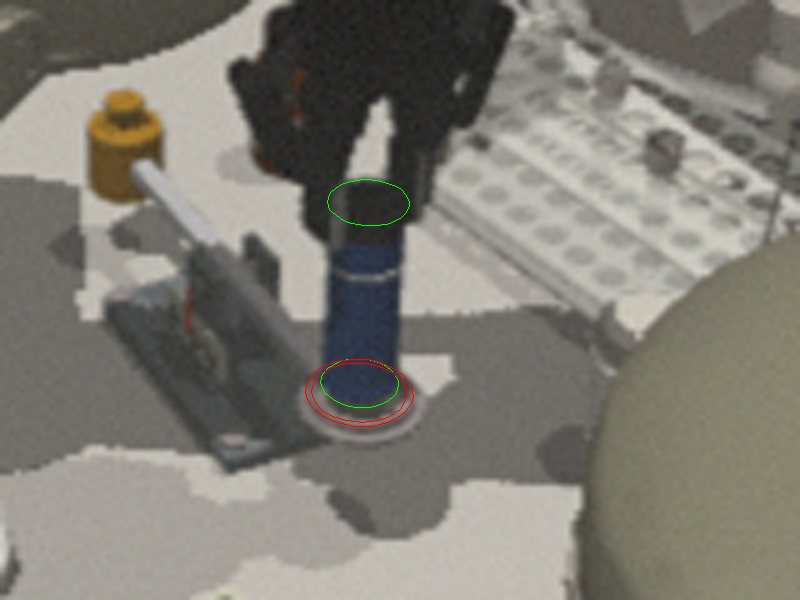

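The scene shows the bucket matching its prediction (green). The pan disc is at crop (363,402), so it sits about 1 mm from centre, inside the 4 mm clearance. I'll lower and release.

Run:
```python
from h import *
x,y=608,-175.3
arm.move_straight([x,y,46.5+79],speed=60); st()
for z in(77.5,76.5,75.7):
    arm.move_straight([x,y,46.5+z-.4],speed=20); st(z)
    if arm.read_ft_force()[2]>-1: break
arm.command_gripper(0.75,50); arm.sleep(1.0); st("rel")
im=arm.snapshot("scene")
v=cv2.resize(im[170:290,260:420],None,fx=5,fy=5,interpolation=cv2.INTER_CUBIC)[:,:,::-1]
cv2.imwrite("pics/pan2.png",v)
```

```text
9.63 tcp [ 607.7 -175.2  124.8] F [ 0.02 -0.36 -2.66] gap 0.399 grip 50.0 rpy [-3.140e+00 -1.000e-03  1.571e+00]
77.5 9.88 tcp [ 608.  -175.3  123.5] F [-0.42  0.71 -2.48] gap 0.397 grip 50.0 rpy [-3.141 -0.     1.571]
76.5 10.13 tcp [ 608.  -175.3  122.6] F [-0.69  0.63 -2.69] gap 0.402 grip 50.0 rpy [-3.142 -0.     1.571]
75.7 10.38 tcp [ 608.  -175.3  121.8] F [ 0.12 -1.26 -2.21] gap 0.4 grip 50.0 rpy [-3.142 -0.     1.571]
rel 11.78 tcp [ 608.  -175.3  121.8] F [ 0.93 -0.67 -0.87] gap 0.751 grip 0.0 rpy [-3.142 -0.     1.571]
```

View pics/pan2.png

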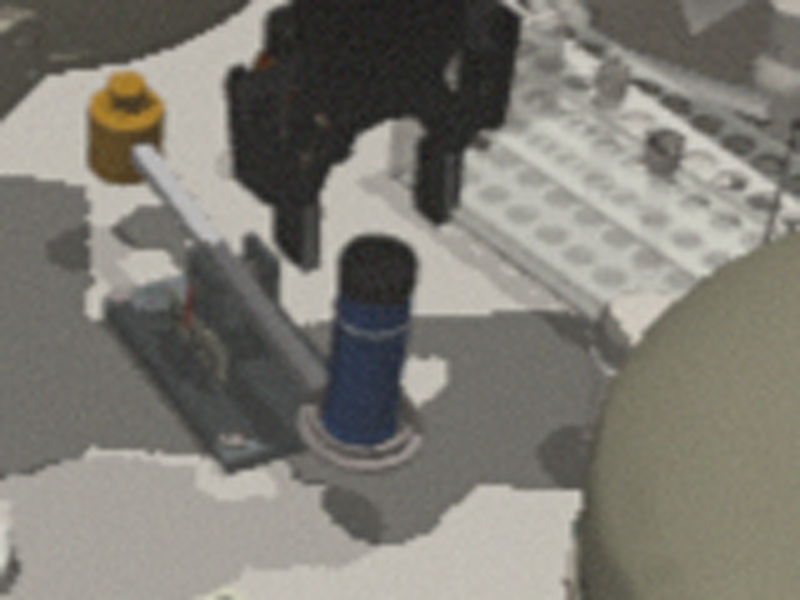

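The pan is down: it sank about 25 crop px (13 mm) and the brass weight rose. So this is the full-weight bucket, and it stands inside the ring. Now I'll fetch the light one and carry it over the dock.

```bash
cat >> h.py <<'E'
E45=[np.pi,0,np.pi/4]
def fz(k=6): return np.mean([arm.read_ft_force() for _ in range(k)],0)
E
python3 - <<'E'
from h import *
arm.move_straight([608,-175.3,250],speed=180)
arm.command_gripper(1.0)
bx,by=496,120.8
arm.move_to([bx-20,by-20,230],E45)
arm.move_straight([bx,by,150],speed=200)
arm.move_straight([bx,by,46],speed=120); st("at")
arm.command_gripper(0.0,50); st("gripped")
z0=arm.read_ee_pos()[2]
arm.move_straight([bx,by,180],speed=150); 
x,y=462.5,-271.3
arm.move_to([x,y,170],E45)
arm.move_straight([x,y,46.5+56],speed=100); arm.sleep(.2); st("over"); 
p=arm.read_ee_pos()
im=arm.snapshot("scene")
cv2.imwrite("pics/d1raw.png",im[:,:,::-1])
ox,oy=230,225
v=cv2.resize(im[oy:oy+120,ox:ox+150],None,fx=5,fy=5,interpolation=cv2.INTER_CUBIC)[:,:,::-1].copy()
def dr(P,c):
    q=(proj(P,"scene")-[ox,oy]+.5)*5
    cv2.polylines(v,[q.astype(int)],True,c,1)
z=p[2]-46.5
dr(circ([p[0],p[1],z],18),(0,255,0));dr(circ([p[0],p[1],z+102],18),(0,255,0));dr(circ([x,y,50],20),(0,0,255))
cv2.imwrite("pics/dock1.png",v)
E
```

```text
at 15.81 tcp [496.5 120.8  46.8] F [-0.29 -0.07  0.14] gap 1.001 grip 0.0 rpy [ 3.14e+00 -1.00e-03  7.85e-01]
gripped 16.33 tcp [496.2 120.9  46.5] F [-1.24  0.24  5.29] gap 0.395 grip 49.6 rpy [ 3.141e+00 -1.000e-03  7.850e-01]
over 19.86 tcp [ 462.7 -271.5  103. ] F [-0.23 -0.49 -1.96] gap 0.397 grip 49.8 rpy [ 3.141 -0.     0.785]
```

View pics/dock1.png

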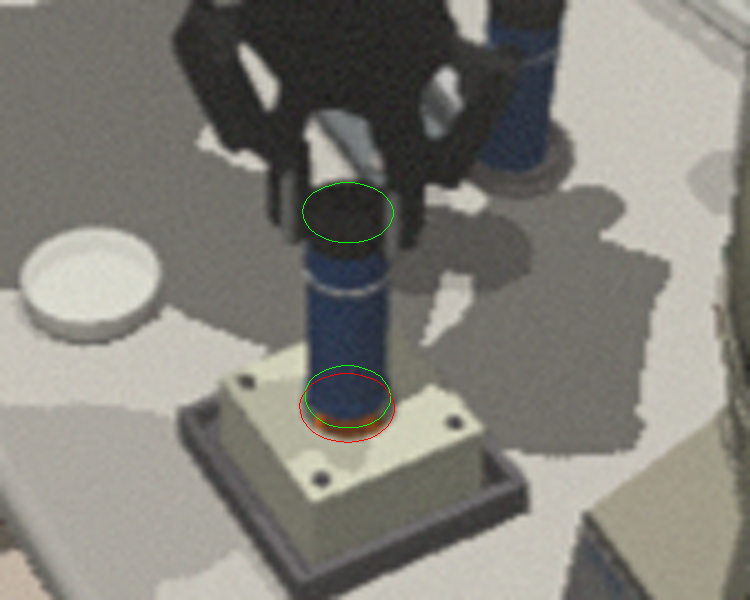

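The bucket is centred at crop column 348, and its lower edge is at about row 423. The hole's near rim is at about row 440, so the two are aligned within 1–2 mm. Now I'll lower it by feel.

Run:
```python
from h import *
x,y=462.5,-271.3
b=fz();print("base",b.round(2))
for z in (52,51,50,49.2,48.4,47.5,46.5,45):
    arm.move_straight([x,y,46.5+z-.5],speed=20); f=fz()-b
    print(z,arm.read_ee_pos().round(1),f.round(2),arm.read_wrist_torque().round(3))
    if f[2]>3: break
print(arm.read_clock())
```

```text
base [ 0.63 -0.06 -1.59]
52 [ 462.4 -271.3   97.8] [-1.72 -0.31  0.01] [-0.024 -0.014  0.01 ]
51 [ 462.5 -271.3   97. ] [-0.98 -0.23 -1.37] [-0.019 -0.037 -0.012]
50 [ 462.5 -271.3   96. ] [-0.74  0.13  0.3 ] [ 0.026 -0.033 -0.036]
49.2 [ 462.5 -271.3   95.1] [-0.39  0.13  0.36] [0.021 0.024 0.015]
48.4 [ 462.5 -271.3   94.4] [-0.68 -0.07  0.28] [ 0.005 -0.026  0.064]
47.5 [ 462.5 -271.3   93.4] [-0.67 -0.62  0.28] [-0.047  0.001  0.014]
46.5 [ 462.5 -271.3   92.4] [-0.26 -0.72  0.13] [ 0.058  0.019 -0.025]
45 [ 462.4 -271.3   90.9] [-0.25  0.05  0.06] [ 0.001 -0.018 -0.001]
22.0333
```

It entered the hole without contact. Now I'll press gently to the stop.

Run:
```python
from h import *
x,y=462.5,-271.3
b=np.array([0,0,-1.6])
for z in list(np.arange(43,20,-2))+list(np.arange(20,15,-.5)):
    arm.move_straight([x,y,46.5+z],speed=25); f=fz(4)-b
    print(round(z,1),arm.read_ee_pos().round(1),f.round(1))
    if f[2]>13 or np.hypot(*f[:2])>10: break
st()
```

```text
43 [ 462.4 -271.3   89.4] [-0.4 -0.5  0.2]
41 [ 462.5 -271.2   87.4] [ 0.2 -0.2  0.3]
39 [ 462.4 -271.2   85.4] [0.6 0.3 1.2]
37 [ 462.4 -271.3   83.4] [-0.6 -0.4  0.2]
35 [ 462.5 -271.2   81.4] [-0.4  0.4  0.9]
33 [ 462.4 -271.3   79.4] [-0.5  0.1  0.2]
31 [ 462.4 -271.2   77.4] [-0.3  0.7  0.1]
29 [ 462.6 -271.4   75.5] [-0.3  0.1  1.5]
27 [ 462.7 -271.4   73.8] [-0.9  0.6  4. ]
25 [ 462.6 -271.4   71.7] [-0.   0.4  5.7]
23 [ 462.6 -271.4   69.6] [0.3 0.6 4.8]
21 [ 462.6 -271.4   67.5] [-0.1  0.3  4.6]
20.0 [ 462.6 -271.4   66.6] [0.8 0.6 5.9]
19.5 [ 462.6 -271.4   66.1] [-0.7  0.1  6.4]
19.0 [ 462.6 -271.4   65.6] [-0.1  0.2  6.1]
18.5 [ 462.6 -271.4   65. ] [ 0.1 -1.   6.8]
18.0 [ 462.6 -271.4   64.5] [ 0.1 -0.6  6.6]
17.5 [ 462.6 -271.4   64.4] [-0.8  0.7 10. ]
17.0 [ 462.7 -271.5   64.3] [-0.9  0.7 12.8]
16.5 [ 462.8 -271.5   64.2] [-2.1  1.6 17.4]
 27.03 tcp [ 462.8 -271.5   64.2] F [-2.07  1.61 15.77] gap 0.401 grip 51.3 rpy [ 3.14  -0.     0.786]
```

The hard stop came at TCP 64.4, an underside height of about 18 mm, so the bucket is home. I'll unload, release, retreat and check.

Run:
```python
from h import *
x,y=462.6,-271.4
arm.move_straight([x,y,64.2],speed=20); st("unload")
arm.command_gripper(0.85); st("open")
arm.move_straight([x,y,230],speed=150)
arm.move_to([330,-30,330],E45); arm.sleep(.5); st("away")
a=arm.snapshot("scene");b=arm.snapshot("top")
for n,im in(("s",a),("t",b)): cv2.imwrite(f"pics/fin_{n}.png",im[:,:,::-1])
c=np.hstack([cv2.resize(a[190:350,230:390],(400,400),interpolation=2),cv2.resize(b[170:330,300:460],(400,400),interpolation=2)])
o=cv2.imread("pics/scene0.png")[190:350,230:390];cv2.imwrite("pics/fin.png",c[:,:,::-1])
ox,oy=230,190
p=[462.6,-271.4,18]; print("home top pred (crop)",((proj(np.add(p,[0,0,102]),"scene")-[ox,oy])*2.5).round(0), "if 5mm high",((proj(np.add(p,[0,0,107]),"scene")-[ox,oy])*2.5).round(0))
```

```text
unload 27.28 tcp [ 462.5 -271.3   64.4] F [-1.32  0.85  8.01] gap 0.397 grip 50.7 rpy [-3.141  0.     0.785]
open 27.74 tcp [ 462.5 -271.3   64. ] F [ 0.08  0.31 -0.07] gap 0.852 grip 0.0 rpy [-3.141  0.     0.785]
away 30.62 tcp [330.1 -30.1 330. ] F [-0.77 -0.16  0.17] gap 0.847 grip 0.0 rpy [-3.141  0.     0.785]
home top pred (crop) [[173. 228.]] if 5mm high [[173. 224.]]
```

View pics/fin.png

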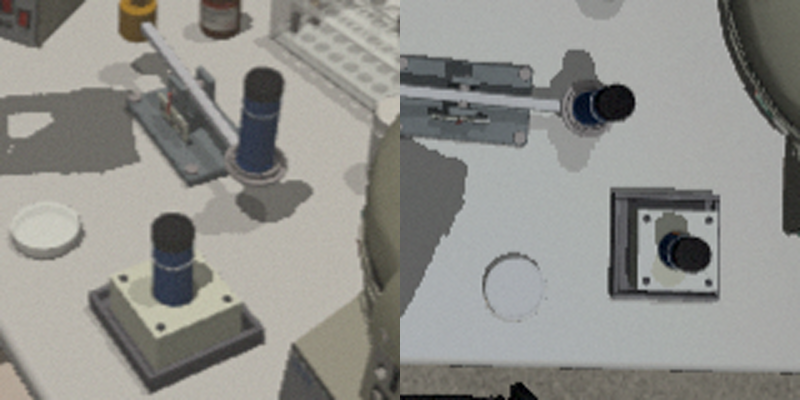

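The light bucket stands upright in the nest with its top at crop (173,228), where the home position predicts it. The other bucket is in the ring with the pan down, and the dish is where it was. I'll hand in.

```bash
python3 -c "
from bench import arm
print(arm.sign_off())"
```

```text
the job is handed in; nothing more can be done
None
```

Handed in at about 31 s: the full-weight bucket stands in the lowered pan, and the light one is pressed to the hard stop in the dock nest.

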